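# Load the tube block into the dry bath

## Robot

A 6-joint arm with a two-finger parallel gripper is mounted at the origin on a cart in front of the work surface, level with it; the furniture and walls round the work are solid. World frame = base frame: x ahead of the robot, y to its left, z up, the work surface at z = 0. Lengths are in m, angles in degrees, forces in N, time in s.
With the tool pointing down it reaches from about 0.3 to 0.825 m from the base axis. Payload 5.4 kg.
Tool frame: the origin (TCP) lies between the finger pads; the fingertips stand 8 mm ahead of it and the grasp point (between the pads) lies 11 mm behind it (bot.finger_overhang is the distance from the TCP to the fingertips, in m); z points along the fingers, y is the line along which they close (so a half turn about z gives the same grasp; the last joint's range is limited). The gripper opens to 92 mm and grips with 3 to 60 N. Pads are 20 mm wide; open, the fingers measure 128 mm over their backs; the gripper's body (75 mm by 189 mm) begins 69 mm behind the grasp point.
Start: joints at [62.046, 9.076, 91.501, -0, 79.423, -12.038], TCP at [0.158, 0.553, 0.223] pointing down, gripper open.
Joint ranges: [-166.64, 166.64], [-54.1, 131.32], [10.49, 154.53], [-73.88, 253.88], [9.74, 151.15], [-171.62, 171.62]. Speed limits (degrees/s): [147.25, 147.25, 180, 180, 180, 180].

## Interface

Orientations are given as [roll, pitch, yaw] about the fixed x, y, z axes, in that order (R = Rz(yaw) Ry(pitch) Rx(roll)).
In Python, from cell import bot gives the robot as it stands.
- The arm moves only by the tool send_rows, never from a script. Its argument "rows" is one flat list of numbers, 4 for each row, row after row: the shift along the tool's x, y, z in mm, then the turn about the tool's z in degrees. A call has 1 to 12 rows; each row is the pose to reach, as a shift and turn from the pose commanded when the call began, along the tool's axes at that moment; what a row does not reach only later rows make up. A row lasts 1/10 s, in which the tool goes at most 50 mm and 8.59 degrees, less where a joint would pass 70% of its speed; a pose out of reach is approached as far as the arm can. A call with a gripper value outside its range is refused whole. "gripper" is the opening, from -1 (shut) to 1 (fully open), set as the call begins (left out, the last holds). The fingers move at their own pace and stop on an object; "newtons" is the grip in N (left out, the last holds). Time passes only in rows, so rows that repeat a pose let the fingers close. It gives the time, the measured TCP pose, the force, the opening and the grip force at its end, in the units of the state.
- bot.observe(): the state, without advancing time (a new reading comes with each control period).
- bot.capture(name): name is "side" or "top"; returns the picture (400x640x3 uint8, red, green, blue); there is no depth.
- bot.calibration(name): a dict with "camera_matrix" (3x3 intrinsics, pixels), "position" and "attitude" of the camera in the world. Camera axes: x right, y up, looking along -z (the intrinsics and any distortion apply to the point x, -y, -z); pixel columns grow to the right and rows downward; lengths in m; the calibration is good to about 2 mm. A picture is of the moment at which its call begins. calibration takes no time and is no camera call.
- bot.job_done(): hands the job in; it is judged then, once.
The state is a dict: "time_s": time; "joint_positions": joint angles; "qvel": joint speeds; "tau": joint torques, N m; "tcp_pos": TCP position; "tcp_rot": TCP orientation; "wrist_force": force on the tool from outside, world axes, zero at the start; "wrist_torque": the same for the moment, N m; "width": opening from 0.0 (shut) to 1.0 (fully open); "grip_force": force on a finger pad.
Only numpy, scipy, OpenCV 4.12 (cv2) and the standard library are available. Lean on these libraries where they do the work, as an engineer would, in place of code of your own. Each camera call takes 0.05 s, during which the arm holds its last target. There are 200 camera calls.

## Task

Load the metal tube block into the dry bath without picking it up: push its foot square against the steel sill, tip it over the sill's edge so that it falls onto its side with the wells facing up, and push it back until it drops off the sill and lies flat and fully seated in the pocket. Then close the hood gently until it is fully shut, and disturb nothing else on the bench.

Things in the scene. Friction and masses are not known exactly. Their poses are not given: they have to be found in the camera images.
- block: Bare aluminium tube block, 0.7 to 1 kg, 48 x 76 x 110 mm, standing on its 48 x 76 mm end before the dry bath's sill. Origin: centre of that end; z up its 110 mm length, x across its 48 mm thickness towards the sill, y along its 76 mm width. The -x face has 24 wells (4 by 6) and looks away from the dry bath. Tipped over the sill, its z points along the dry bath's +x and its wells look up.
- block_centre (a point): Middle of the block.
- heater: Dry bath: low white case fixed to the bench, 205 x 130 mm, open at the front. Origin: on the bench, mid-width, at the front face of its steel sill; x is the loading direction (from sill to rear housing), y across, z up. In order along x: sill 0 to 8 mm, pocket 8 to 124, low steel stop, rear housing 137 to 205 (65 mm high). Chamfered cheeks up to z = 37 mm flank the pocket.
- sill_top (a point): Middle of the front top edge of the sill, 14 mm over the bench: a straight fence across the whole width, fixed, over which the block pivots; leaned over by more than about 40 degrees it falls by itself. It then rests on the sill, sloping about 4 degrees, its foot end overhanging some 15 to 35 mm in front.
- pocket (a point): Middle of the pocket's floor (x = 66 mm, z = 8 mm in the dry bath's frame). The pocket is 116 mm long and 84 mm wide; its floor lies 6 mm below the sill; the stop at its back is 18 mm high. A block pushed back to the stop drops off the sill and lies flat, its top 56 mm over the bench.
- hood (a joint): Angle of the clear plastic hood over the pocket: 0 shut, about 1.57 upright, 1.9 fully open. Its stiff hinge (0.16 N m) holds it where it is left. It can shut only over a seated block, as its front wall comes down at the sill's front face.
- hood_hinge (a point): Middle of the hood's hinge line (x = 143 mm, z = 67 mm in the dry bath's frame). Shut, the hood reaches 145 mm from here towards the sill, 112 mm wide; top plate 3 mm thick, with a frame bar standing 4 mm proud along the front of its outer face; walls 26 mm deep at front and sides. The outer face looks up when shut, to the dry bath's +x when upright.
- hood_tab (a point): Top of the grey finger tab, 46 mm wide, 6 mm thick, that sticks out 15 mm at the middle of the hood's front edge; this point is 152 mm from the hinge line.
- tube_stand: Bystander: yellow moulded tube rack 64 x 62 x 88 mm; origin under its centre.
- well_rack: Bystander: flat green 96-place rack 114 x 225 x 28 mm; origin under its centre.
- sample_box: Bystander: white sample box 162 x 112 x 53 mm; origin under its centre.
- carton: Bystander: small white carton 100 x 190 x 71 mm; origin under its centre.
Not all that is in view belongs to the job. What is shaped like the block but blue is not meant.

How it is judged:
By the outcome, as a careful person would: the job done as asked, in the order asked, and still so for the second after the job is handed in, with the robot touching nothing.
It also fails if it takes over 64 s, if anything falls off the work surface, if the arm or the gripper's body presses on something with over 40 N, if the wrist force passes 120 N, or if a joint passes its speed limit or range.

## Working session

There is one attempt and no reset: what is moved stays moved. The work goes in short steps, Python scripts to look and compute and a tool call to move; the robot and the scene stay as the last step left them, time stands still between calls to the robot, and variables do not carry over. Pictures are saved under pics/ and viewed, at most 10 in all, crops included, and the job is handed in when it is done.

Besides the shell and the picture viewer there is one more tool, called after "Call:" by a JSON object that holds its "api" and its "payload", one argument or row to a line. send_rows: Moves the arm, as the interface text tells. Its arguments: {"type":"object","properties":{"rows":{"type":"array"},"gripper":{"type":"number"},"newtons":{"type":"number"}},"required":["rows"]}

```bash
mkdir -p pics; ls
cat > h.py <<'E'
import numpy as np, cv2
from cell import bot
def cap(n,f):
    im=bot.capture(n); cv2.imwrite('pics/'+f,cv2.cvtColor(im,cv2.COLOR_RGB2BGR)); return im
E
python3 - <<'E'
from h import *
print(bot.observe())
for n in('side','top'):
    print(n,bot.calibration(n)); cap(n,n+'0.png')
a=cv2.imread('pics/side0.png');b=cv2.imread('pics/top0.png')
E
```

```text
pics
{'time_s': 0.0, 'joint_positions': array([ 6.20451987e+01,  9.11093407e+00,  9.15714477e+01, -6.93385312e-04,
        7.94229490e+01, -1.20376081e+01]), 'qvel': array([-0.00165514, -0.00402117,  0.04552882,  0.09120796, -0.11940916,
       -0.05177233]), 'tau': array([-1.29004409e-03, -3.85582030e+01, -3.22102189e+01,  6.98539498e-02,
        3.78685584e-02, -1.20664345e-04]), 'tcp_pos': array([0.15742326, 0.5523995 , 0.22164208]), 'tcp_rot': array([-1.79896843e+02, -2.13007144e-02,  1.64082916e+02]), 'wrist_force': array([-0.03104162,  0.54269216, -0.02510087]), 'wrist_torque': array([-0.00554327,  0.01496001, -0.01720265]), 'grip_force': 0.0, 'width': 1.0019328208009923}
side {'camera_matrix': array([[400.61135511,   0.        , 318.16958406],
       [  0.        , 400.61135511, 197.32207589],
       [  0.        ,   0.        ,   1.        ]]), 'position': array([-0.75107405, -0.75226293,  0.95299656]), 'attitude': array([ 57.82626349,  -0.44965753, -60.9636161 ])}
top {'camera_matrix': array([[495.2129963 ,   0.        , 323.90416853],
       [  0.        , 495.2129963 , 192.46442901],
       [  0.        ,   0.        ,   1.        ]]), 'position': array([ 0.11746031, -0.08100242,  1.83862484]), 'attitude': array([ 10.87217216,   0.20693386, -91.58358358])}
```

View pics/side0.png

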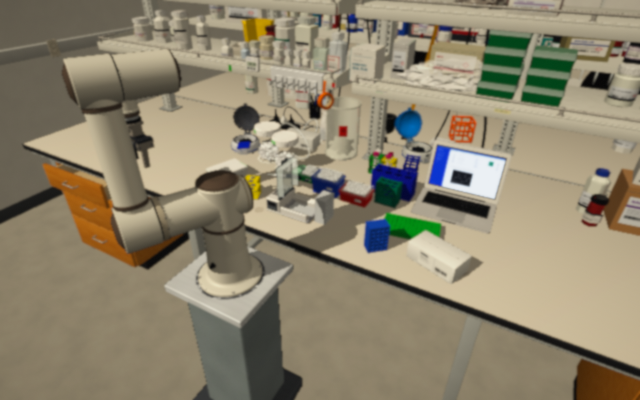

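View pics/top0.png

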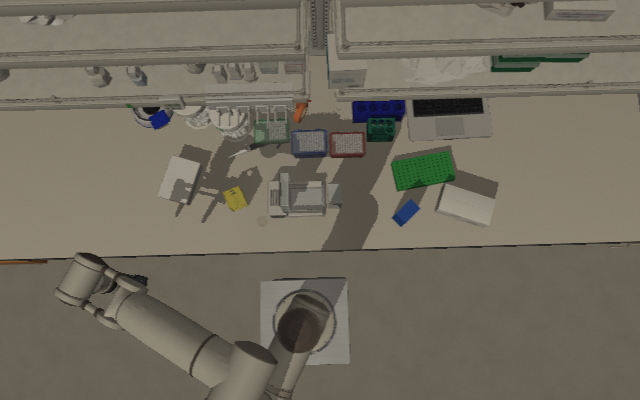

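```bash
cat >> h.py <<'E'
from scipy.spatial.transform import Rotation as Ro
def cam(n):
    c=bot.calibration(n); return c['camera_matrix'],c['position'],Ro.from_euler('xyz',c['attitude'],degrees=True).as_matrix()
def ray(n,u,v):
    K,p,R=cam(n); d=np.linalg.inv(K)@[u,v,1]; return p,R@[d[0],-d[1],-d[2]]
def onz(n,u,v,z):
    p,d=ray(n,u,v); return p+d*(z-p[2])/d[2]
def proj(n,P):
    K,p,R=cam(n); q=(np.asarray(P)-p)@R; w=K@[q[0],-q[1],-q[2]]; return w[:2]/w[2]
def tri(u1,u2):
    p,d=ray('top',*u1);q,e=ray('side',*u2)
    s=np.linalg.lstsq(np.c_[d,-e],q-p,rcond=None)[0]; a=p+d*s[0];b=q+e*s[1]; return (a+b)/2,np.linalg.norm(a-b)
def crop(im,x0,y0,w,h,k,f):
    c=cv2.resize(im[y0:y0+h,x0:x0+w],None,fx=k,fy=k,interpolation=cv2.INTER_CUBIC)
    cv2.imwrite('pics/'+f,cv2.cvtColor(c,cv2.COLOR_RGB2BGR)); return c
E
python3 - <<'E'
from h import *
t=bot.capture('top'); s=bot.capture('side')
a=crop(t,255,165,100,70,8,'t1.png'); b=crop(s,255,140,90,90,6,'s1.png')
print(onz('top',335,195,.11),onz('top',270,195,.06),onz('top',235,198,.08))
E
```

```text
[ 0.43923803 -0.12306595  0.11      ] [0.4552708  0.11319059 0.06      ] [0.44402962 0.23746445 0.08      ]
```

View pics/t1.png

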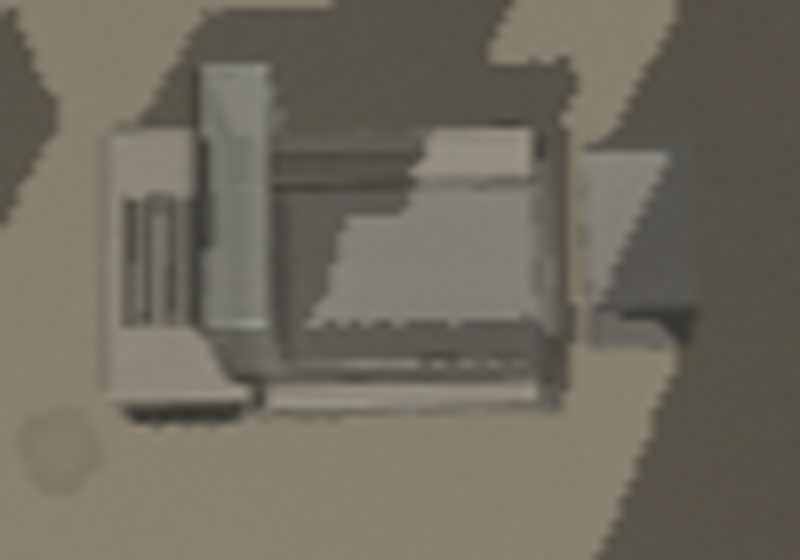

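View pics/s1.png

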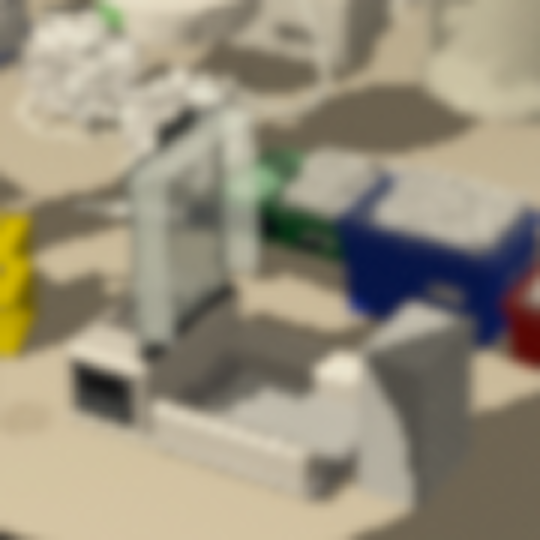

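Run:
```python
from h import *
def T(x,y,z): return np.round(onz('top',255+(x+.5)/8-.5,165+(y+.5)/8-.5,z),4)
def S(x,y): return 255+(x+.5)/6-.5,140+(y+.5)/6-.5
print('housing',T(103,128,.065),T(103,397,.065))
print('cheek',T(535,130,.037),T(540,403,.037))
print('block top',[T(*p,.11) for p in((583,150),(690,150),(693,312),(590,318))])
print('hood bar',[T(*p,.21) for p in((200,65),(270,65),(268,328),(200,328))])
# candidate vs side
for z in(.10,.11,.12):
  for q in((583,150),(693,312),(590,318)):
    P=T(*q,z); u=proj('side',P); print(z,q,((u-[255,140]+.5)*6-.5).round(0))
import cv2
g=cv2.cvtColor(cv2.imread('pics/top0.png'),cv2.COLOR_BGR2GRAY).astype(int)
print(g[176:222:2,262:346:1][:, :12])
for r in(182,186,190,194,198,202,205): print(r,g[r,318:346])
for c in(326,328,330,332,334,336,338,340): print(c,g[180:214,c])
```

```text
housing [0.5084 0.1217 0.065 ] [0.3839 0.1224 0.065 ]
cheek [ 0.5079 -0.0761  0.037 ] [ 0.3797 -0.075   0.037 ]
block top [array([ 0.4824, -0.0975,  0.11  ]), array([ 0.481 , -0.1451,  0.11  ]), array([ 0.4078, -0.144 ,  0.11  ]), array([ 0.4064, -0.0983,  0.11  ])]
hood bar [array([0.5025, 0.064 , 0.21  ]), array([0.5017, 0.0345, 0.21  ]), array([0.3893, 0.0369, 0.21  ]), array([0.3901, 0.0652, 0.21  ])]
0.1 (583, 150) [412. 314.]
0.1 (693, 312) [420. 384.]
0.1 (590, 318) [358. 367.]
0.11 (583, 150) [410. 303.]
0.11 (693, 312) [419. 373.]
0.11 (590, 318) [356. 355.]
0.12 (583, 150) [409. 291.]
0.12 (693, 312) [417. 361.]
0.12 (590, 318) [355. 343.]
[[126 127 125 126 126 126 125 126 125 125 126 126]
 [113 126 126 125 125 127 126 126 125 125 125 105]
 [112 127 126 127 126 126 126 114 109 108  95  82]
 [127 127 127 128 126 116 121 132 135 135 132 133]
 [126 127 125 126 127 118 120 131 135 133 134 135]
 [128 127 126 126 127 117 119 131 133 133 134 134]
 [126 127 126 127 126 116 120 131 136 135 136 134]
 [127 128 127 128 128 117 120 134 102  79 100  84]
 [127 127 128 127 128 117 117 131 
[... 1974 characters left out ...]
28 128 128 127 129]
332 [103  81  83  89 129 130 130 131 128 126 129 126 125 127 127 124 103 104
  83  85  85  84  86  81  79  99 100 103 113 129 128 127 128 129]
334 [ 80  81  83  88 129 131 130 129 127 128 126 127 104 104  86  84  84  83
  84  85  86  86  86  74  62 100 101 101 115 127 127 128 128 128]
336 [ 81  80  83  87 128 129 127 128 104 104  87  85  84  85  84  84  83  84
  86  86  86  87  85  72  59 101 100 102 104 129 128 127 128 128]
338 [ 82  80  82  86 106 103  85  84  85  86  85  84  87  85  82  84  85  84
  84  85  85  85  84  71  57  57  80 102 111 129 128 128 104 105]
340 [81 81 84 85 84 83 83 84 83 84 84 83 84 83 83 85 83 85 85 85 86 87 85 70
 55 57 56 58 76 82 80 80 83 81]
```

Run:
```python
from h import *
t=cv2.cvtColor(cv2.imread('pics/top0.png'),cv2.COLOR_BGR2RGB); s=cv2.cvtColor(cv2.imread('pics/side0.png'),cv2.COLOR_BGR2RGB)
hx,hy=.445,-.083
pts=[(x,y,z) for x in(.407,.482) for y in(-.144,-.098) for z in(0,.11)]
hp=[(hx+s_*.065,hy,z) for s_ in(-1,1) for z in (0,.014)]+[(hx+s_*.065,hy+.205,.065) for s_ in(-1,1)]+[(hx+s_*.065,hy+.137,.065) for s_ in(-1,1)]
tab=[(hx+s_*.023,hy+.143+.0,.067+.152) for s_ in(-1,1)]
out=[]
for n,im,x0,y0,w,h in(('top',t,320,175,30,40),('side',s,300,180,45,50)):
    k=10; c=crop(im,x0,y0,w,h,k,'_.png')
    for L,col in((pts,(255,0,0)),(hp,(0,255,0)),(tab,(0,0,255))):
        for P in L:
            u=((proj(n,P)-[x0,y0]+.5)*k-.5).astype(int); cv2.circle(c,tuple(int(i) for i in u),2,col,-1)
    out.append(cv2.copyMakeBorder(c,0,500-c.shape[0],0,0,cv2.BORDER_CONSTANT))
cv2.imwrite('pics/ov.png',cv2.cvtColor(np.hstack(out),cv2.COLOR_RGB2BGR))
for y in (-.083,-.075): print(y,proj('top',(hx,y,.014)),proj('top',(hx,y,.0)))
```

```text
-0.083 [323.77998825 198.49377142] [323.79431132 199.14964771]
-0.075 [321.64356171 198.55327359] [321.67361428 199.20871648]
```

View pics/ov.png

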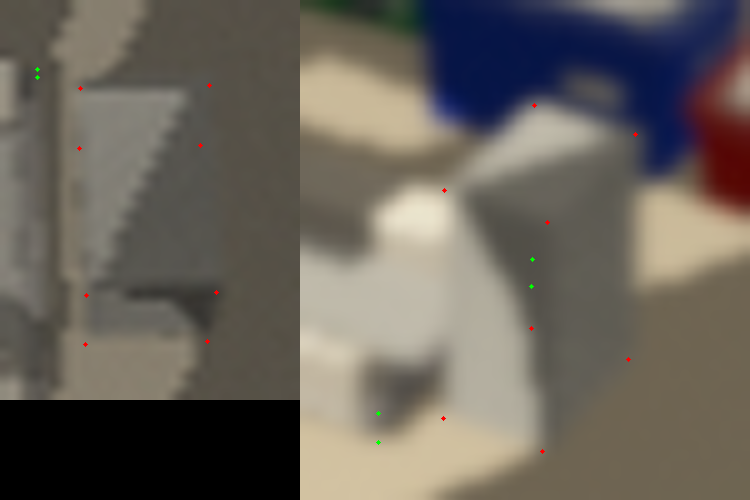

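The grey block right by the dry bath's sill (top 335,195; side 342,210) is the only bare aluminium one. The look-alikes are the blue block (top 406,213; side 376,235) and the boxes with grey tops (top 310,142 and 347,144), so I choose the grey one. The crop confirms it: block at x≈0.408–0.484, y≈-0.145 to -0.10, 110 mm high, with the sill front at y≈-0.083 and loading along world +y.

Call:
{"api": "send_rows", "payload": {
  "rows": [0, 0, -50, 8, 0, 0, -100, 16, -20, -30, -130, 24, -480, -635, -130, 74, -480, -635, -130, 74, -480, -635, -130, 74, -480, -635, -130, 74, -480, -635, -130, 74, -480, -635, -130, 74, -480, -635, -130, 74, -480, -635, -130, 74, -480, -635, -130, 74],
  "gripper": -0.13
}}

```text
time_s: 1.4
tcp_pos: [0.3325, 0.0975, 0.3527]
tcp_rot: [179.9, -0.0, 90.1]
wrist_force: [1.6, 0.2, -0.3]
width: 0.434
grip_force: 0.0
```

Call:
{"api": "send_rows", "payload": {
  "rows": [-50, 19, 0, 0, -100, 38, 0, 0, -150, 57, 0, 0, -200, 76, 0, 0, -250, 95, 0, 0, -270, 104, 0, 0, -270, 104, 0, 0, -270, 104, 0, 0]
}}

```text
time_s: 2.2
tcp_pos: [0.4366, -0.1706, 0.352]
tcp_rot: [-179.9, -0.1, 90.0]
wrist_force: [0.3, -0.1, -0.5]
width: 0.436
grip_force: 0.0
```

```bash
python3 -c "
from cell import bot
o=bot.observe();print(o['tcp_pos'],o['tcp_rot'],o['wrist_force'])"
```

```text
[ 0.43656651 -0.17059142  0.35203076] [-1.79928170e+02 -7.41897388e-02  9.00123686e+01] [ 0.26955608 -0.13670736 -0.51231919]
```

Call:
{"api": "send_rows", "payload": {
  "rows": [-20, 10, 0, 0, -20, 10, 50, 0, -20, 10, 100, 0, -20, 10, 150, 0, -20, 10, 200, 0, -20, 10, 250, 0, -20, 10, 290, 0, -20, 10, 312, 0, -20, 10, 312, 0, -20, 10, 312, 0]
}}

```text
time_s: 3.2
tcp_pos: [0.4473, -0.1898, 0.0417]
tcp_rot: [180.0, 0.0, 90.2]
wrist_force: [1.1, 0.0, 1.0]
width: 0.432
grip_force: 0.0
```

Call:
{"api": "send_rows", "payload": {
  "rows": [10, 0, 0, 0, 20, 0, 0, 0, 25, 0, 0, 0, 28, 0, 0, 0, 31, 0, 0, 0, 34, 0, 0, 0, 34, 0, 0, 0]
}}

```text
time_s: 3.9
tcp_pos: [0.447, -0.1566, 0.0408]
tcp_rot: [180.0, 0.0, 90.1]
wrist_force: [-0.5, -1.6, -1.1]
width: 0.433
grip_force: 0.7
```

Call:
{"api": "send_rows", "payload": {
  "rows": [3, 0, 0, 0, 6, 0, 0, 0, 8, 0, 0, 0, 8, 0, 0, 0]
}}

```text
time_s: 4.3
tcp_pos: [0.4474, -0.1498, 0.0412]
tcp_rot: [179.9, 0.2, 90.1]
wrist_force: [-1.3, -5.2, 0.4]
width: 0.438
grip_force: 2.5
```

Call:
{"api": "send_rows", "payload": {
  "rows": [1, 0, 0, 0, 2, 0, 0, 0, 3, 0, 0, 0, 3, 0, 0, 0]
}}

```text
time_s: 4.7
tcp_pos: [0.4475, -0.1471, 0.0413]
tcp_rot: [179.9, 0.2, 90.1]
wrist_force: [-0.1, -5.0, 0.4]
width: 0.433
grip_force: 2.8
```

Call:
{"api": "send_rows", "payload": {
  "rows": [1, 0, 0, 0, 2, 0, 0, 0, 2, 0, 0, 0]
}}

```text
time_s: 5.0
tcp_pos: [0.4476, -0.1451, 0.0413]
tcp_rot: [179.9, 0.2, 90.1]
wrist_force: [-0.2, -5.9, 1.5]
width: 0.433
grip_force: 2.8
```

Call:
{"api": "send_rows", "payload": {
  "rows": [1, 0, 0, 0, 2, 0, 0, 0, 2, 0, 0, 0]
}}

```text
time_s: 5.3
tcp_pos: [0.4476, -0.1431, 0.0413]
tcp_rot: [179.9, 0.2, 90.1]
wrist_force: [0.4, -4.6, 0.4]
width: 0.434
grip_force: 2.8
```

Call:
{"api": "send_rows", "payload": {
  "rows": [1, 0, 0, 0, 2, 0, 0, 0, 2, 0, 0, 0]
}}

```text
time_s: 5.6
tcp_pos: [0.4476, -0.1411, 0.0413]
tcp_rot: [179.9, 0.2, 90.1]
wrist_force: [0.5, -6.1, -0.1]
width: 0.433
grip_force: 2.8
```

Run:
```python
from h import *
o=bot.observe();print(o['tcp_pos'],o['wrist_force'])
t=bot.capture('top');s=bot.capture('side')
a=crop(t,255,165,90,70,5,'_.png');b=crop(s,290,165,60,70,5,'_.png')
cv2.imwrite('pics/v2.png',cv2.cvtColor(np.hstack([a,b]),cv2.COLOR_RGB2BGR))
```

```text
[ 0.44763514 -0.14108542  0.04131266] [ 0.48582806 -6.11473019 -0.10248161]
```

View pics/v2.png

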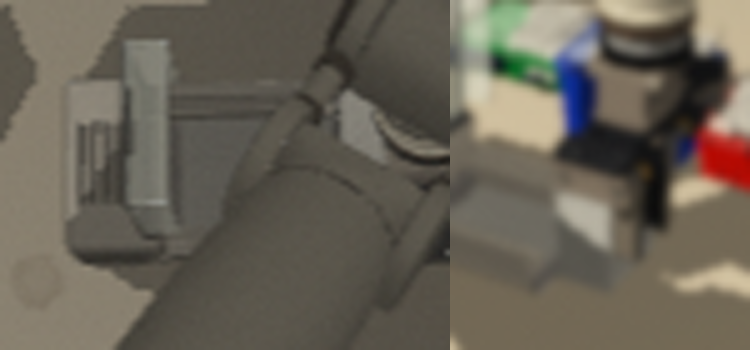

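Side panel: the block is still upright at (600,230), with the gripper behind it and the foot nearly at the case front. The arm hides it in the top view, so I keep pushing in small steps until the force rises.

Call:
{"api": "send_rows", "payload": {
  "rows": [1, 0, 0, 0, 2, 0, 0, 0, 2, 0, 0, 0]
}}

```text
time_s: 6.0
tcp_pos: [0.4477, -0.1405, 0.0418]
tcp_rot: [179.9, 0.4, 90.1]
wrist_force: [-1.9, -10.0, 2.6]
width: 0.436
grip_force: 5.2
```

Call:
{"api": "send_rows", "payload": {
  "rows": [1, 0, 0, 0, 1, 0, 0, 0]
}}

```text
time_s: 6.2
tcp_pos: [0.4477, -0.1403, 0.042]
tcp_rot: [179.9, 0.4, 90.1]
wrist_force: [-3.7, -13.3, 2.5]
width: 0.437
grip_force: 6.5
```

Call:
{"api": "send_rows", "payload": {
  "rows": [1, 0, 0, 0, 1, 0, 0, 0]
}}

```text
time_s: 6.4
tcp_pos: [0.4477, -0.1401, 0.0422]
tcp_rot: [179.9, 0.5, 90.2]
wrist_force: [-4.6, -16.0, 3.7]
width: 0.437
grip_force: 7.8
```

Call:
{"api": "send_rows", "payload": {
  "rows": [-12, 0, 0, 0, -25, 0, 0, 0, -25, 0, -30, 0, -25, 0, -58, 0, -25, 0, -58, 0, -25, 0, -58, 0]
}}

```text
time_s: 7.0
tcp_pos: [0.4468, -0.1606, 0.0985]
tcp_rot: [180.0, -0.0, 90.1]
wrist_force: [0.6, -0.5, -1.2]
width: 0.435
grip_force: 0.0
```

Call:
{"api": "send_rows", "payload": {
  "rows": [8, 0, 0, 0, 16, 0, 0, 0, 20, 0, 0, 0, 24, 0, 0, 0, 28, 0, 0, 0, 32, 0, 0, 0, 36, 0, 0, 0, 36, 0, 0, 0]
}}

```text
time_s: 7.8
tcp_pos: [0.4477, -0.1245, 0.0993]
tcp_rot: [179.9, 0.1, 90.1]
wrist_force: [0.2, -3.4, 3.9]
width: 0.44
grip_force: 1.9
```

Call:
{"api": "send_rows", "payload": {
  "rows": [4, 0, -1, 0, 8, 0, -2, 0, 12, 0, -3, 0, 16, 0, -4, 0, 20, 0, -5, 0, 24, 0, -5, 0, 24, 0, -5, 0]
}}

```text
time_s: 8.5
tcp_pos: [0.446, -0.0994, 0.103]
tcp_rot: [-179.9, -0.1, 90.1]
wrist_force: [-0.9, -0.8, 0.2]
width: 0.434
grip_force: 0.0
```

Call:
{"api": "send_rows", "payload": {
  "rows": [4, 0, 0, 0, 8, 0, 0, 0, 12, 0, 0, 0, 16, 0, 0, 0, 16, 0, 0, 0, 16, 0, 0, 0]
}}

```text
time_s: 9.1
tcp_pos: [0.4467, -0.0843, 0.1036]
tcp_rot: [180.0, 0.0, 90.1]
wrist_force: [0.6, 0.1, 0.5]
width: 0.44
grip_force: 0.0
```

Run:
```python
from h import *
s=bot.capture('side')
crop(s,270,150,80,75,5,'s3.png')
```

```text
(no output)
```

View pics/s3.png

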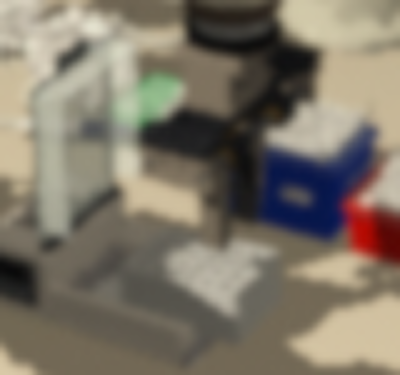

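The block lies on the sill with its wells up (crop 220,280), and its foot end overhangs in front. Next I go round behind the foot end and push it back.

Call:
{"api": "send_rows", "payload": {
  "rows": [0, 0, -15, 0, -15, 0, -15, 0, -45, 0, -15, 0, -66, 0, -15, 0, -66, 0, 10, 0, -66, 0, 45, 0, -66, 0, 65, 0, -66, 0, 65, 0, -66, 0, 65, 0],
  "gripper": -0.56
}}

```text
time_s: 10.05
tcp_pos: [0.4469, -0.1506, 0.039]
tcp_rot: [-180.0, 0.0, 90.1]
wrist_force: [0.2, 0.3, 0.3]
width: 0.222
grip_force: 0.0
```

Call:
{"api": "send_rows", "payload": {
  "rows": [6, 0, 0, 0, 12, 0, 0, 0, 18, 0, 0, 0, 24, 0, 0, 0, 30, 0, 0, 0, 36, 0, 0, 0, 36, 0, 0, 0]
}}

```text
time_s: 10.75
tcp_pos: [0.4468, -0.1137, 0.0386]
tcp_rot: [180.0, -0.0, 90.1]
wrist_force: [0.6, -0.4, -0.1]
width: 0.224
grip_force: 0.1
```

Call:
{"api": "send_rows", "payload": {
  "rows": [4, 0, 0, 0, 8, 0, 0, 0, 12, 0, 0, 0, 16, 0, 0, 0, 16, 0, 0, 0]
}}

```text
time_s: 11.25
tcp_pos: [0.4465, -0.0977, 0.0385]
tcp_rot: [-180.0, -0.0, 90.1]
wrist_force: [-0.3, -1.2, -0.7]
width: 0.22
grip_force: 0.4
```

Call:
{"api": "send_rows", "payload": {
  "rows": [3, 0, 0, 0, 6, 0, 0, 0, 8, 0, 0, 0, 8, 0, 0, 0]
}}

```text
time_s: 11.65
tcp_pos: [0.4466, -0.09, 0.0386]
tcp_rot: [-180.0, -0.0, 90.1]
wrist_force: [-0.5, -1.2, -1.6]
width: 0.22
grip_force: 0.9
```

Call:
{"api": "send_rows", "payload": {
  "rows": [2, 0, 0, 0, 4, 0, 0, 0, 5, 0, 0, 0, 5, 0, 0, 0]
}}

```text
time_s: 12.05
tcp_pos: [0.4466, -0.0852, 0.0386]
tcp_rot: [-180.0, -0.0, 90.1]
wrist_force: [0.5, -3.7, -1.5]
width: 0.217
grip_force: 1.2
```

Call:
{"api": "send_rows", "payload": {
  "rows": [1, 0, 0, 0, 2, 0, 0, 0, 2, 0, 0, 0]
}}

```text
time_s: 12.35
tcp_pos: [0.4468, -0.0834, 0.0387]
tcp_rot: [180.0, 0.0, 90.1]
wrist_force: [-0.3, -4.0, -0.9]
width: 0.223
grip_force: 1.7
```

Call:
{"api": "send_rows", "payload": {
  "rows": [1, 0, 0, 0, 2, 0, 0, 0, 2, 0, 0, 0]
}}

```text
time_s: 12.65
tcp_pos: [0.4467, -0.0813, 0.0387]
tcp_rot: [180.0, -0.0, 90.1]
wrist_force: [-0.5, -3.9, -2.8]
width: 0.221
grip_force: 1.8
```

Call:
{"api": "send_rows", "payload": {
  "rows": [1, 0, 0, 0, 2, 0, 0, 0, 2, 0, 0, 0]
}}

```text
time_s: 12.95
tcp_pos: [0.4467, -0.0796, 0.0387]
tcp_rot: [180.0, 0.0, 90.1]
wrist_force: [0.2, -5.7, -1.7]
width: 0.218
grip_force: 2.6
```

Call:
{"api": "send_rows", "payload": {
  "rows": [1, 0, 0, 0, 1, 0, 0, 0, 1, 0, 0, 0]
}}

```text
time_s: 13.25
tcp_pos: [0.4467, -0.0795, 0.0388]
tcp_rot: [-180.0, 0.1, 90.1]
wrist_force: [-1.8, -8.2, -1.0]
width: 0.222
grip_force: 4.4
```

Call:
{"api": "send_rows", "payload": {
  "rows": [-15, 0, 0, 0, -50, 0, 0, 0, -80, 0, -20, 0, -120, 0, -60, 0, -160, 0, -110, 0, -200, 0, -160, 0, -240, 0, -210, 0, -240, 0, -210, 0, -240, 0, -210, 0]
}}

```text
time_s: 14.15
tcp_pos: [0.449, -0.3228, 0.255]
tcp_rot: [179.5, 0.4, 89.9]
wrist_force: [0.3, 0.1, 0.4]
width: 0.218
grip_force: 0.0
```

Run:
```python
from h import *
print(bot.observe()['tcp_pos'])
t=bot.capture('top');s=bot.capture('side')
a=crop(t,262,165,75,62,6,'_.png');b=crop(s,275,150,55,62,6,'_.png')
cv2.imwrite('pics/v4.png',cv2.cvtColor(np.hstack([a,b]),cv2.COLOR_RGB2BGR))
cv2.imwrite('pics/top4.png',t[...,::-1]);cv2.imwrite('pics/side4.png',s[...,::-1])
```

```text
[ 0.4490234  -0.32280042  0.25499975]
```

View pics/v4.png

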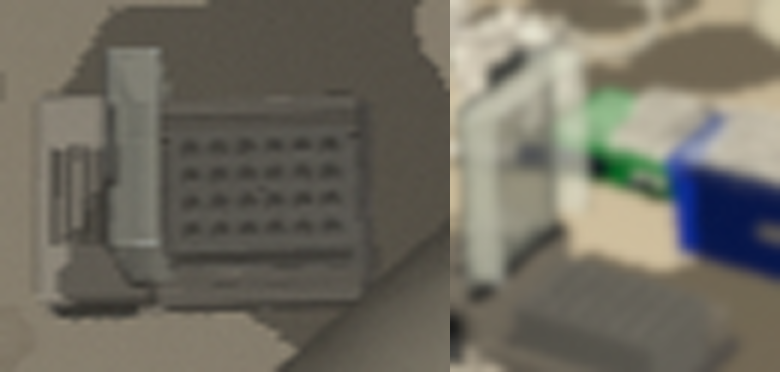

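Top panel: the block is in the pocket with its 24 wells up (crop 180–345, 145–235). The hood is about upright at (135,145). I touch the foot end from above to check that it is seated; its top should be at z=56 mm.

Call:
{"api": "send_rows", "payload": {
  "rows": [50, 0, 0, 0, 100, 0, 10, 0, 150, 0, 30, 0, 200, 0, 60, 0, 240, 0, 100, 0, 270, 0, 140, 0, 275, 0, 170, 0, 275, 0, 182, 0, 275, 0, 182, 0, 275, 0, 182, 0],
  "gripper": -1
}}

```text
time_s: 15.25
tcp_pos: [0.4454, -0.0423, 0.0659]
tcp_rot: [-179.9, -0.1, 90.2]
wrist_force: [0.4, -0.4, -0.6]
width: 0.009
grip_force: 0.0
```

Call:
{"api": "send_rows", "payload": {
  "rows": [0, 0, 2, 0, 0, 0, 4, 0, 0, 0, 6, 0, 0, 0, 6, 0]
}}

```text
time_s: 15.65
tcp_pos: [0.4462, -0.0432, 0.0642]
tcp_rot: [-179.8, -0.1, 90.1]
wrist_force: [-16.2, 6.3, 38.2]
width: 0.003
grip_force: 19.4
```

Call:
{"api": "send_rows", "payload": {
  "rows": [0, 0, 1, 0, 0, 0, 2, 0, 0, 0, 2, 0]
}}

```text
time_s: 15.95
tcp_pos: [0.4463, -0.0432, 0.0641]
tcp_rot: [-179.7, -0.1, 90.1]
wrist_force: [-25.1, 7.0, 57.2]
width: 0.003
grip_force: 28.5
```

Contact at tip height 56 mm confirms that the block lies flat at its foot end. I retract at once, pass over the hood and come down behind it.

Call:
{"api": "send_rows", "payload": {
  "rows": [0, 0, -40, 0, 0, 0, -90, 0, 0, 0, -140, 0, 0, 0, -190, 0, 0, 0, -240, 0, 0, 0, -280, 0, 40, 0, -285, 0, 90, 0, -285, 0, 140, 0, -285, 0, 178, 0, -285, 0, 178, 0, -285, 0, 178, 0, -285, 0]
}}

```text
time_s: 17.15
tcp_pos: [0.446, 0.1346, 0.3431]
tcp_rot: [-179.9, 0.0, 90.2]
wrist_force: [-0.0, -0.5, -0.1]
width: 0.007
grip_force: 0.0
```

Run:
```python
from h import *
print(bot.observe()['tcp_pos'])
s=bot.capture('side')
c=crop(s,265,140,60,70,8,'_.png')
for P in((.501,.0605,.067+.145),(.391,.0605,.067+.145),(.501,.0605,.067),(.391,.0605,.067),(.446,.0605,.219)):
    u=((proj('side',P)-[265,140]+.5)*8-.5).astype(int);cv2.circle(c,(int(u[0]),int(u[1])),2,(255,0,0),-1)
cv2.imwrite('pics/s5.png',c[...,::-1])
```

```text
[0.44603026 0.13461596 0.34314111]
```

View pics/s5.png

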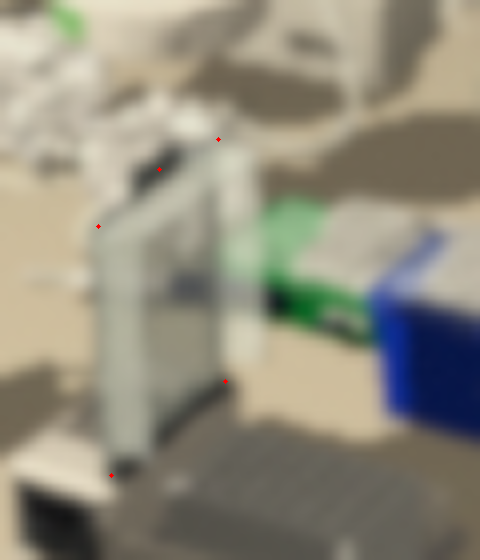

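The hood is upright: the projected hinge and edge points fall on its corners, with the tab at crop (155,170). I lower behind it and make contact.

Call:
{"api": "send_rows", "payload": {
  "rows": [0, 0, 50, 0, 0, 0, 100, 0, 0, 0, 140, 0, 0, 0, 150, 0, -20, 0, 150, 0, -40, 0, 150, 0, -50, 0, 150, 0, -54, 0, 150, 0, -54, 0, 150, 0]
}}

```text
time_s: 18.1
tcp_pos: [0.447, 0.08, 0.1945]
tcp_rot: [179.9, -0.0, 90.0]
wrist_force: [0.6, 0.3, -0.4]
width: 0.007
grip_force: 0.0
```

Call:
{"api": "send_rows", "payload": {
  "rows": [-3, 0, 0, 0, -6, 0, 0, 0, -9, 0, 0, 0, -12, 0, 0, 0, -12, 0, 0, 0]
}}

```text
time_s: 18.6
tcp_pos: [0.4464, 0.0684, 0.1936]
tcp_rot: [-180.0, 0.0, 90.1]
wrist_force: [-0.5, -0.6, 0.4]
width: 0.004
grip_force: 0.1
```

Call:
{"api": "send_rows", "payload": {
  "rows": [-6, 0, 1, 0, -16, 0, 2, 0, -26, 0, 4, 0, -36, 0, 7, 0, -46, 0, 11, 0, -55, 0, 15, 0, -64, 0, 21, 0, -72, 0, 27, 0, -80, 0, 34, 0, -80, 0, 34, 0]
}}

```text
time_s: 19.6
tcp_pos: [0.4457, -0.0121, 0.1582]
tcp_rot: [-179.9, -0.0, 90.0]
wrist_force: [-0.3, -0.2, -1.0]
width: 0.006
grip_force: 0.0
```

Run:
```python
from h import *
s=bot.capture('side');crop(s,255,130,90,90,6,'s6.png')
```

```text
(no output)
```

View pics/s6.png

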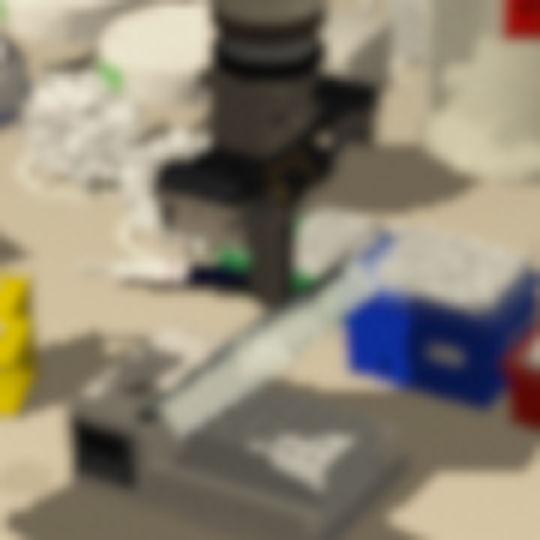

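The hood is at about 45° with the fingertip on its outer face (crop 280,300). I carry on down, more slowly.

Call:
{"api": "send_rows", "payload": {
  "rows": [-7, 0, 7, 0, -13, 0, 15, 0, -19, 0, 24, 0, -24, 0, 33, 0, -28, 0, 42, 0, -30, 0, 47, 0, -31, 0, 52, 0, -33, 0, 57, 0, -34, 0, 62, 0, -34, 0, 62, 0]
}}

```text
time_s: 20.65
tcp_pos: [0.4461, -0.0453, 0.0969]
tcp_rot: [-179.9, -0.0, 90.1]
wrist_force: [0.8, 0.6, 0.0]
width: 0.008
grip_force: 0.0
```

Call:
{"api": "send_rows", "payload": {
  "rows": [0, 0, 3, 0, 0, 0, 6, 0, -1, 0, 9, 0, -1, 0, 12, 0, -1, 0, 14, 0, -1, 0, 14, 0]
}}

```text
time_s: 21.25
tcp_pos: [0.4463, -0.0463, 0.0832]
tcp_rot: [-180.0, -0.0, 90.1]
wrist_force: [-0.7, -0.7, -0.2]
width: 0.001
grip_force: 0.0
```

Call:
{"api": "send_rows", "payload": {
  "rows": [0, 0, 1, 0, 0, 0, 2, 0, 0, 0, 3, 0, 0, 0, 3, 0]
}}

```text
time_s: 21.65
tcp_pos: [0.4466, -0.0464, 0.0805]
tcp_rot: [-180.0, -0.0, 90.1]
wrist_force: [0.7, -0.1, -0.2]
width: 0.009
grip_force: 0.0
```

Call:
{"api": "send_rows", "payload": {
  "rows": [0, 0, 1, 0, 0, 0, 2, 0, 0, 0, 2, 0]
}}

```text
time_s: 21.95
tcp_pos: [0.4466, -0.0464, 0.0785]
tcp_rot: [-180.0, -0.0, 90.1]
wrist_force: [0.4, 0.6, 1.0]
width: 0.005
grip_force: 0.0
```

Call:
{"api": "send_rows", "payload": {
  "rows": [0, 0, 1, 0, 0, 0, 1, 0, 0, 0, 1, 0]
}}

```text
time_s: 22.25
tcp_pos: [0.4467, -0.0464, 0.0783]
tcp_rot: [-180.0, -0.0, 90.1]
wrist_force: [-3.8, 1.3, 6.6]
width: 0.008
grip_force: 3.3
```

Call:
{"api": "send_rows", "payload": {
  "rows": [0, 0, 1, 0, 0, 0, 1, 0, 0, 0, 1, 0]
}}

```text
time_s: 22.55
tcp_pos: [0.4467, -0.0464, 0.0782]
tcp_rot: [-180.0, -0.0, 90.1]
wrist_force: [-6.6, 1.8, 14.8]
width: 0.004
grip_force: 7.3
```

Call:
{"api": "send_rows", "payload": {
  "rows": [0, 0, 1, 0, 0, 0, 1, 0, 0, 0, 1, 0]
}}

```text
time_s: 22.85
tcp_pos: [0.4468, -0.0464, 0.0781]
tcp_rot: [-179.9, -0.0, 90.1]
wrist_force: [-10.1, 3.3, 22.3]
width: 0.004
grip_force: 11.3
```

The hard stop is at tip z=70 mm, the hood plate's top when shut. I lift clear and check the bystanders numerically.

Call:
{"api": "send_rows", "payload": {
  "rows": [0, 0, -5, 0, 0, 0, -20, 0, 0, 0, -60, 0, 0, 0, -110, 0, 0, 0, -160, 0, 0, 0, -210, 0, 0, 0, -250, 0, 40, 0, -255, 0, 90, -20, -255, 0, 140, -40, -255, 0, 190, -60, -255, 0, 240, -80, -255, 0]
}}

```text
time_s: 24.05
tcp_pos: [0.3709, 0.1807, 0.3305]
tcp_rot: [180.0, -0.0, 90.0]
wrist_force: [0.2, 0.4, -0.2]
width: 0.002
grip_force: 0.0
```

Call:
{"api": "send_rows", "payload": {
  "rows": [50, -20, 0, 0, 100, -40, 0, 0, 150, -60, 0, 0, 200, -80, 0, 0, 220, -90, 0, 0, 220, -90, 0, 0, 220, -90, 0, 0]
}}

```text
time_s: 24.75
tcp_pos: [0.2813, 0.3992, 0.3302]
tcp_rot: [-180.0, 0.1, 90.2]
wrist_force: [-0.3, 0.6, 0.6]
width: 0.003
grip_force: 0.0
```

Run:
```python
from h import *
o=bot.observe();print(o['tcp_pos'],o['wrist_force'],o['time_s'])
t=bot.capture('top')
t0=cv2.imread('pics/top0.png')[...,::-1]
def m(im,k):
    h=cv2.cvtColor(np.ascontiguousarray(im),cv2.COLOR_RGB2HSV)
    lo,hi,b={'yellow':((20,120,60),(35,255,255),(215,180,35,40)),'green':((45,150,50),(75,255,255),(385,145,75,50)),'blue':((105,150,50),(125,255,255),(390,195,35,35))}[k]
    x,y,w,hh=b; M=cv2.moments(cv2.inRange(h,lo,hi)[y:y+hh,x:x+w],True); return np.round([M['m00'],M['m10']/M['m00']+x,M['m01']/M['m00']+y],2)
for k in('yellow','green','blue'): print(k,m(t0,k),m(t,k))
d=np.abs(t.astype(int)-t0).max(2)
for n,(x,y,w,h) in {'box/carton R':(432,180,70,50),'box L':(155,150,50,60),'back row':(180,95,320,60)}.items(): print(n,(d[y:y+h,x:x+w]>35).sum())
g=cv2.cvtColor(t,cv2.COLOR_RGB2GRAY)
hx,hy=.446,-.0825
for n,P in {'hinge':(hx,hy+.143,.069),'front':(hx,hy-.002,.07),'tab':(hx,hy-.009,.067)}.items(): print(n,proj('top',P).round(1))
for r in(190,195,200): print(r,g[r,278:332])
```

```text
[0.2813009  0.39921785 0.33017461] [-0.30940636  0.55721449  0.55108823] 24.75
yellow [382.   234.99 198.42] [378.   235.03 198.52]
green [1618.    422.45  170.3 ] [1606.    422.92  170.31]
blue [329.   405.8  212.61] [329.   405.8  212.61]
box/carton R 0
box L 530
back row 2095
hinge [284.2 196.6]
front [324.1 195.5]
tab [326.1 195.6]
190 [ 97 118 134 135 135 106  78  81  84  87 114 126 127 129 125 125 125 128
 129 126 125 124 128 126 125 128 127 129 126 127 128 128 130 130 130 131
 129 128 129 128 128 130 131 127 105  89  82  82  87  88  76  77  83  83]
195 [ 88 112 134 136 135 106  79  82  85  89 115 126 128 130 128 128 130 130
 129 126 129 130 130 128 130 129 129 130 129 130 129 130 129 131 130 129
 129 130 129 129 130 130 130 127 107  85  73  77  83  83  76  79  83  83]
200 [ 91 115 135 137 135 117  89  82  86  89  96 115 129 130 129 129 131 129
 129 129 130 129 130 131 130 129 130 130 129 129 129 129 130 130 130 130
 132 129 129 130 131 131 130 128 108  87  77  81  81  82  76  80  84  83]
```

```bash
python3 -c "
from cell import bot
print(bot.job_done())"
```

```text
the job is handed in; nothing more can be done
None
```

I tipped the block over the sill and pushed it back to the stop; it lies seated in the pocket with its wells up (top measured at 56 mm). The hood is closed to a hard stop at 70 mm. The yellow, green and blue items and the right-hand box haven't moved in the top view, but arm and shadow changes kept me from checking the left-hand box and the back row. My check on the seated block briefly pressed it with about 57 N at the fingertips. The job was handed in at about 25 s.

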